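# Turn a flatted shaft flat-up in its vees and set the drill guide on it

### The job

The shaft lying in the two steel vees has a flat milled along its middle. First roll it in the vees, by its black grip, until the flat faces straight up, and let go of it lying in both vees; then lift the blue drill guide and set it over the shaft between the vees, so that it straddles the shaft and sits level and fully down on the flat. Let go, and leave the other things on the bench alone.

Things in the scene. Friction and masses are not known exactly. Their poses are not given: they have to be found in the camera images.
- half_round_file: File with an ash handle, 240 mm long, lying on the bench, a bystander; origin under its centre.
- eraser_block: Grey-mauve abrasive rubber block, 24 x 52 x 13 mm, lying on the bench, a bystander; origin under its centre.
- vee_axis (a point): Fixed fixture: grey base plate 128 x 92 x 12 mm carrying two steel vee plates (90 degree vees), each 24 mm thick and 72 mm wide, tops 72 mm above the bench, 56 mm clear gap between them. This point lies where the resting shaft's axis passes midway between the vees, 68 mm above the bench. x along the shaft, away from the grip; y to the left; z up.
- shaft_mid (a point): Loose dark steel shaft, 30 mm diameter, 0.4 kg, lying in both vees; friction holds its angle. A bright flat 60 x 25 mm, 8 mm off the axis, is milled between the vees. This point: on the axis, midway along the flat. x along the axis, away from the grip; z square out of the flat (up when done; at the start 43 to 106 degrees from up, toward the robot's left). Axial play 4 mm each way.
- guide_center (a point): Loose blue drill guide, 42 (x) x 50 (y) x 34 mm high, 0.13 kg, standing on the bench, brass bush on top. A slot 35 mm wide, 20 mm high runs through it from below along its x, between 7.5 mm legs with chamfered feet. This point: its centre, 17 mm above its foot. Seated on the upward flat, this point is 5 mm above the shaft's axis, x along the shaft (either way round).
- shaft_head (a point): The shaft's round black ribbed grip, 36 mm diameter, 50 mm long, overhanging the vees at the robot's side, with a red line along it on the same side as the flat. This point lies on its axis, about midway along it, 83 mm from shaft_mid and 31 mm from the face of the nearer vee plate. Axes as shaft_mid.
Things that resemble listed ones, but are neither listed nor needed, are in the scene too. Of the things shaped like the part that bears guide_center, the blue one is meant.

How it is judged:
On the way:
1. the shaft lies still in both vees, let go, with its flat facing up within about 8 degrees, before the guide is on it (angle between shaft_mid's own z axis and vertical below 0.14 rad and distance between shaft_mid and vee_axis below 0.007 m and contact force between the fingers and shaft below 0.1 N and angular speed of shaft below 0.1 rad/s and contact force between drill_guide and shaft below 0.05 N), for 0.3 s.
At the end, for the whole second after the job is handed in: Shaft at rest in both vees (within 7 mm of its place), flat up within 7 degrees; the guide straddles it between the vees, within 14 mm of its middle from above, in line within 11 and level within 7 degrees, fully down on the flat (within 1.8 mm), at rest and released (angle between each of shaft_mid, guide_center's own z axis and vertical below 0.12 rad and distance between shaft_mid and vee_axis below 0.007 m and z of guide_center in the frame of shaft_mid between 0.003 and 0.0068 m and horizontal distance between guide_center and shaft_mid below 0.014 m and angle between the x axis of guide_center and the x axis of shaft_mid, either way round below 0.2 rad and linear speed of each of drill_guide, shaft below 0.02 m/s); the robot touches nothing.
It fails at once if a bystander (file or rubber block) is shifted by more than 30 mm (distance of any of half_round_file, eraser_block from where it was at the start of the episode above 0.03 m).
It also fails if it takes over 72 s, if anything falls off the work surface, if the arm or the gripper's body presses on something with over 40 N, if the wrist force passes 120 N, or if a joint passes its speed limit or range.

### The arm

A 7-joint arm with a two-finger parallel gripper is mounted at the origin on a cart in front of the work surface, level with it; the furniture and walls round the work are solid. World frame = base frame: x ahead of the robot, y to its left, z up, the work surface at z = 0. Lengths are in m, angles in rad, forces in N, time in s.
With the tool pointing down it reaches from about 0.425 to 0.825 m from the base axis. Payload 3.6 kg.
Tool frame: the origin (TCP) lies on the centre line of the jaws, within the pads' length; the fingertips stand 8 mm ahead of it and the grasp point (between the pads) lies 11 mm behind it; z points along the fingers, y is the direction in which the jaws open and shut (so a half turn about z gives the same grasp; the last joint's range is limited). The gripper opens to 85 mm and grips with 20 to 120 N. Pads are 22 mm wide; open, the fingers measure 114 mm over their backs; the gripper's body (76 mm by 85 mm) begins 54 mm behind the grasp point. The pads swing forward as they close: fully open they stand 13 mm farther back than shut.
Start: joints at [1.302, 0.615, -0.013, 1.423, 0.008, 1.103, -0.04], TCP at [0.156, -0.631, 0.239] pointing down, gripper open.
Joint ranges: [-3.12, 3.12], [-0.3, 2.06], [-1.34, 1.32], [0.26, 2.42], [-1.36, 4.5], [0.01, 1.98], [-2.84, 2.84]. Speed limits (rad/s): [2.79, 2.79, 3.14, 3.14, 3.14, 3.14, 3.14].

### API

Orientations are given as a unit quaternion [x, y, z, w].
In Python, from station import manip, ik, vision, finish_job gives the robot as it stands. The module is installed in compiled form; this text tells all that it offers. Calls block until the motion is done:
- manip.move_pose(position, orientation): joint-space move of the TCP to a pose.
- manip.move_straight(position, rotation=None, speed=0.15, force_limit=None): straight line of the TCP; rotation=None keeps the orientation; speed is the mean speed in m/s. With force_limit (N) it stops when the force on the tool has changed by that much, and returns True; else False.
- manip.move_joints(angles): joint-space move.
- manip.move_gripper(opening, strength=None): finger opening in m; strength is the grip in N (None keeps the last); returns when the fingers have stopped.
- manip.dwell(seconds).
- ik(position, orientation): joint angles nearest the present ones, or None.
- vision.read_camera(name): name is "scene" or "side" or "wrist"; returns (picture, depth): 480x640x3 uint8, blue, green, red; 480x640 float32, m along the optical axis (not along the pixel's ray), 0 where there is no reading.
- vision.camera_info(name): a dict with "mtx" (3x3 intrinsics, pixels), "k1" (the pictures are not rectified: a ray, as slopes to the right and down, at radius r is drawn at 1 + k1 r^2 times it, then the intrinsics apply), "rvec" (rotation vector, rad) and "tvec" (3), from world to camera coordinates, as OpenCV has them. Camera axes: x right, y down, z forward; pixel columns grow to the right and rows downward; lengths in m; the calibration is good to about 2 mm. A picture is of the moment at which its call begins: read the wrist's pose just before it. camera_info takes no time and is no camera call; for the wrist camera it gives the pose at the moment of the call.
A pose or a line that the arm cannot do raises manip.PlanningError and nothing moves.
- finish_job(): hands the job in, once; it reports no verdict.
Trained networks look in the newest picture that a camera, given by its name, has taken for a name from the list of things; names that differ only in an ending like _2 or _b are one class to them, and where a whole thing is asked for, a point or a joint stands for the part that bears it (a point fixed in the world has none). Each returns a list of dicts, best first, with "score" (0 to 1); they miss things now and then, are a little off and sometimes report something else, mostly with a low value. They report only what shows in the picture. A call takes as long as a camera call. They do not tell look-alikes from the thing itself.
- vision.spot_in(camera, name): "point" ([column, row] as shares, 0 to 1, of the picture: columns of its width, rows of its height, amid what is visible of it).
- vision.regions_of(camera, name): "pixels" (480x640 bool, what is visible of it) and "point" ([column, row] as shares, 0 to 1, of the picture: columns of its width, rows of its height, amid what is visible of it).
Readings, each from a call of its own:
- manip.get_time(): time.
- manip.get_joint_pos(): joint angles.
- manip.get_qd(): joint speeds.
- manip.get_joint_efforts(): joint torques, N m.
- manip.get_position(): TCP position.
- manip.get_orientation(): TCP orientation.
- manip.get_wrist_force(): force on the tool from outside, world axes, zero at the start.
- manip.get_torque(): the same for the moment, N m.
- manip.get_finger_gap(): finger opening in m.
Only numpy, scipy, OpenCV 4.12 (cv2) and the standard library are available. Lean on these libraries where they do the work, as an engineer would, in place of code of your own. Each camera call takes 0.05 s, during which the arm holds its last target. There are 200 camera calls.

## Working session

There is one attempt and no reset: what is moved stays moved. The work goes in short steps, each a Python script; the robot and the scene stay as the last script left them, time stands still between calls to the robot, and variables do not carry over. Pictures are saved under pics/ and viewed, about 8 in all and at most 12, crops included, and the job is handed in when it is done.

```bash
mkdir -p pics
cat > h.py <<'E'
import numpy as np, cv2
from scipy.spatial.transform import Rotation as R
from station import manip, ik, vision, finish_job
def look(name):
    info=vision.camera_info(name); im,d=vision.read_camera(name); return im,d,info
def cloud(d,info):
    h,w=d.shape; K=np.array(info["mtx"],float); k1=info["k1"]
    u,v=np.meshgrid(np.arange(w),np.arange(h))
    p=cv2.undistortPoints(np.stack([u,v],-1).reshape(-1,1,2).astype(float),K,np.array([k1,0,0,0.])).reshape(h,w,2)
    c=np.dstack([p*d[...,None],d])
    Rm=cv2.Rodrigues(np.array(info["rvec"],float))[0]
    P=(c-np.array(info["tvec"],float).reshape(3))@Rm
    P[d<=0]=np.nan
    return P
def proj(pts,info):
    return cv2.projectPoints(np.array(pts,float).reshape(-1,1,3),np.array(info["rvec"],float),np.array(info["tvec"],float),np.array(info["mtx"],float),np.array([info["k1"],0,0,0.]))[0].reshape(-1,2)
E
python3 - <<'E'
from h import *
for n in ["scene","side"]:
    im,d,i=look(n); cv2.imwrite(f"pics/{n}0.png",im); P=cloud(d,i)
    np.savez(f"{n}0.npz",im=im,P=P)
    Rm=cv2.Rodrigues(np.array(i["rvec"],float))[0]; print(n,-Rm.T@np.array(i["tvec"]).reshape(3),Rm[2],i["mtx"][0][0],i["k1"])
    for o in ["half_round_file","eraser_block","shaft_mid","guide_center","shaft_head"]:
        for r in vision.regions_of(n,o)[:3]:
            m=r["pixels"]; q=P[m]; print(o,round(r["score"],2),np.round(np.array(r["point"])*[640,480]),m.sum(),np.round(np.nanmedian(q,0),3),np.round(np.nanpercentile(q,[3,97],axis=0),3).tolist())
print(manip.get_time())
E
```

```text
scene [-0.1490479   0.85542155  0.62627692] [ 0.51924027 -0.72877047 -0.44641141] 487.17040672757616 -0.09751864805531946
half_round_file 0.49 [408. 216.] 172 [ 0.469 -0.44   0.016] [[0.445, -0.573, 0.001], [0.511, -0.362, 0.028]]
eraser_block 0.64 [345. 243.] 90 [ 0.508 -0.161  0.012] [[0.494, -0.19, 0.004], [0.528, -0.143, 0.015]]
shaft_mid 0.9 [314. 246.] 804 [ 0.503 -0.002  0.075] [[0.437, -0.03, 0.053], [0.602, 0.011, 0.085]]
guide_center 0.97 [244. 335.] 673 [0.43  0.317 0.031] [[0.41, 0.276, 0.001], [0.46, 0.334, 0.038]]
guide_center 0.87 [212. 319.] 569 [0.52  0.319 0.03 ] [[0.503, 0.281, 0.005], [0.545, 0.335, 0.038]]
guide_center 0.77 [275. 300.] 489 [0.469 0.192 0.03 ] [[0.446, 0.124, -0.002], [0.5, 0.213, 0.037]]
shaft_head 0.95 [314. 249.] 740 [ 0.501 -0.002  0.075] [[0.437, -0.024, 0.056], [0.598, 0.011, 0.085]]
side [-0.15415489 -1.22525968  1.33166306] [ 0.36739026  0.63832123 -0.67643951] 611.1895923297885 -0.014859225099606438
half_round_file 0.88 [388. 371.] 627 [ 0.48  -0.468  0.013] [[0.447, -0.579, 0.001], [0.515, -0.375, 0.03]]
eraser_block 0.62 [338. 295.] 144 [ 0.513 -0.171  0.012] [[0.497, -0.193, 0.0], [0.531, -0.144, 0.019]]
shaft_mid 0.72 [317. 252.] 555 [ 0.514 -0.018  0.079] [[0.44, -0.034, 0.059], [0.605, 0.002, 0.09]]
guide_center 0.8 [309. 227.] 241 [0.565 0.133 0.032] [[0.544, 0.112, 0.001], [0.59, 0.165, 0.042]]
guide_center 0.74 [273. 228.] 258 [0.471 0.18  0.031] [[0.447, 0.159, 0.0], [0.512, 0.237, 0.043]]
guide_center 0.72 [253. 209.] 205 [0.438 0.294 0.032] [[0.414, 0.275, 0.004], [0.462, 0.328, 0.043]]
shaft_head 0.79 [313. 244.] 574 [ 0.511 -0.017  0.08 ] [[0.44, -0.034, 0.059], [0.604, 0.01, 0.09]]
0.6
```

View pics/scene0.png

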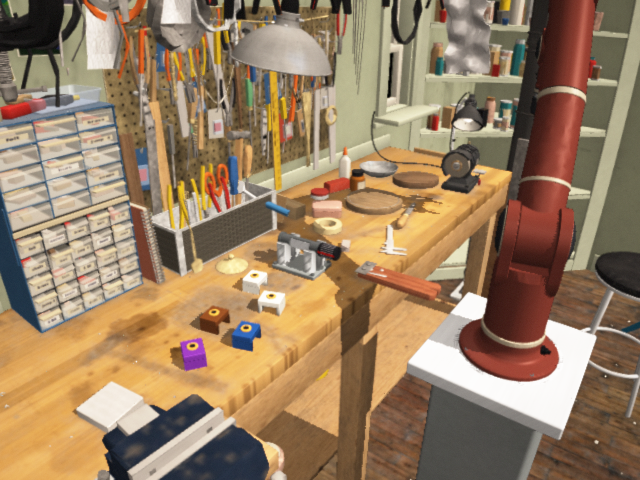

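View pics/side0.png

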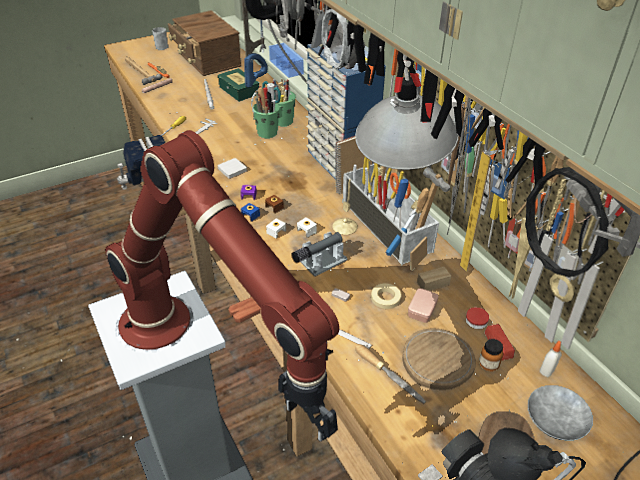

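Run:
```python
from h import *
S=np.load("scene0.npz"); P=S["P"]
for c in [(285,45),(280,20),(240,60)]: print(c,P[c[1],c[0]])
print(manip.get_orientation(), manip.get_position())
i=vision.camera_info("wrist"); Rm=cv2.Rodrigues(np.array(i["rvec"],float))[0]; C=-Rm.T@np.array(i["tvec"]).reshape(3)
T=R.from_quat(manip.get_orientation()).as_matrix()
print("cam in tool",T.T@(C-manip.get_position()),(T.T@Rm.T)[:,2],(T.T@Rm.T)[:,0],i["mtx"][0][0])
# x_tool candidates
for yaw in (0,90,180,270):
    q=(R.from_euler("z",yaw,degrees=True)*R.from_euler("x",180,degrees=True)).as_quat()
    for p in ([.48,.0,.30],[.43,0.3,.25],[.44,0,.068]):
        j=ik(p,q); print(yaw,p,None if j is None else np.round(j,2))
# tilts
for y0 in (0,180):
  for a in range(-60,61,15):
    q=R.from_euler("x",-a,degrees=True)*R.from_euler("z",y0,degrees=True)*R.from_euler("x",180,degrees=True)
    p=np.array([.435,0,.068])+q.apply([0,0,.011]); j=ik(p,q.as_quat()); print(y0,a,None if j is None else np.round(j,2))
```

```text
(285, 45) [ 0.6400059  -0.06973309  0.53502821]
(280, 20) [ 0.69653149 -0.11832506  0.5883114 ]
(240, 60) [ 0.73422101 -0.01332968  0.49899506]
[ 9.92639527e-01  1.21106439e-01  1.64709423e-05 -2.30123596e-05] [ 0.15628152 -0.63089214  0.23930907]
cam in tool [ 7.96709307e-02  1.08023768e-04 -1.35087807e-01] [-3.09883679e-01 -5.35213322e-04  9.50774326e-01] [-2.02147861e-04  9.99999856e-01  4.97037950e-04] 382.34479280609025
0 [0.48, 0.0, 0.3] [ 0.24  0.31 -0.38  1.79  0.13  1.06 -1.76]
0 [0.43, 0.3, 0.25] [-0.08  0.54 -0.89  1.75  0.47  1.08 -2.7 ]
0 [0.44, 0, 0.068] [-0.05  0.59 -0.01  2.18  0.01  0.37 -1.63]
90 [0.48, 0.0, 0.3] [ 0.41  0.34 -0.61  1.79  0.22  1.08 -0.29]
90 [0.43, 0.3, 0.25] [ 0.02  0.62 -1.1   1.75  0.6   1.15 -1.26]
90 [0.44, 0, 0.068] [ 0.11  0.6  -0.23  2.18  0.34  0.4  -0.4 ]
180 [0.48, 0.0, 0.3] [ 0.68  0.45 -1.06  1.78  0.43  1.16  1.05]
180 [0.43, 0.3, 0.25] [ 0.02  0.62 -1.1   1.75  0.6   1.15  0.31]
180 [0.44, 0, 0.068] [ 0.26  0.63 -0.45  2.18  0.61  0.46  0.9 ]
270 [0.48, 0.0, 0.3] [-0.8   0.47  1.14  1.82 -0.47  1.15 -2.64]
270 [0.43, 0.3, 0.25] [ 0.0
[... 309 characters left out ...]
-0.06  0.61  0.01  2.21 -0.02  0.33 -1.61]
0 15 [-0.5   0.67  0.41  2.2   0.02  0.35 -1.75]
0 30 [-0.9   0.9   0.87  2.18 -0.33  0.43 -1.48]
0 45 [-1.06  1.09  0.98  2.13 -0.17  0.52 -1.72]
0 60 [-1.23  1.45  1.26  2.07 -0.47  0.7  -1.46]
180 -60 [ 1.04  1.17 -0.92  2.03 -0.21  0.64  2.12]
180 -45 [ 0.95  1.02 -0.92  2.09 -0.01  0.51  1.84]
180 -30 [ 0.79  0.85 -0.81  2.15  0.15  0.42  1.59]
180 -15 [ 0.5   0.7  -0.57  2.18  0.25  0.37  1.38]
180 0 [ 0.22  0.64 -0.39  2.2   0.6   0.41  0.91]
180 15 [ 0.07  0.67 -0.43  2.19  0.95  0.65  0.43]
180 30 [-0.08  0.74 -0.43  2.15  1.05  0.91  0.2 ]
180 45 [-0.27  0.83 -0.33  2.11  1.05  1.1   0.1 ]
180 60 [-0.45  0.95 -0.18  2.05  1.01  1.25  0.06]
```

Run:
```python
from h import *
S=np.load("scene0.npz"); P=S["P"]; q=P[0:75,235:330].reshape(-1,3); q=q[(q[:,0]<.85)&(q[:,2]>.3)]; print("lamp",np.nanpercentile(q,[1,50,99],axis=0))
q=(R.from_euler("z",90,degrees=True)*R.from_euler("x",180,degrees=True)).as_quat()
print(R.from_quat(q).as_matrix())
manip.move_pose([.50,.05,.22],q)
im,d,i=look("wrist"); np.savez("w1.npz",im=im,P=cloud(d,i)); cv2.imwrite("pics/w1.png",im)
manip.move_pose([.45,.22,.22],q)
im,d,i=look("wrist"); np.savez("w2.npz",im=im,P=cloud(d,i)); cv2.imwrite("pics/w2.png",im)
print(manip.get_time())
```

```text
lamp [[ 0.58796792 -0.2320743   0.47048122]
 [ 0.66097219 -0.07685849  0.53149553]
 [ 0.76592975  0.07676685  0.63293136]]
[[ 2.22044605e-16  1.00000000e+00  1.22464680e-16]
 [ 1.00000000e+00 -2.22044605e-16 -2.46519033e-32]
 [ 0.00000000e+00  1.22464680e-16 -1.00000000e+00]]
4.1333
```

View pics/w1.png

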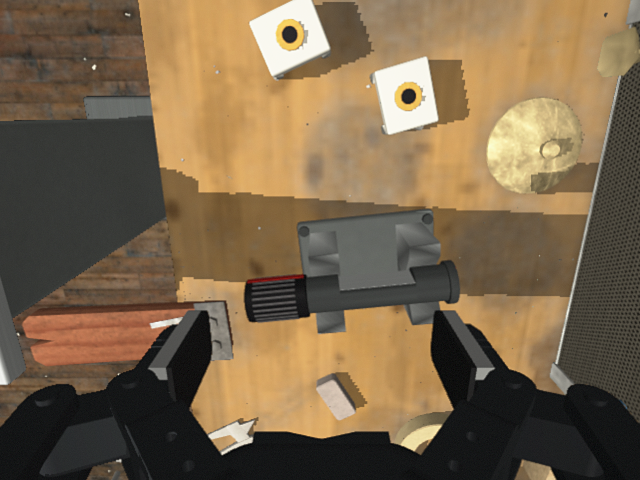

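View pics/w2.png

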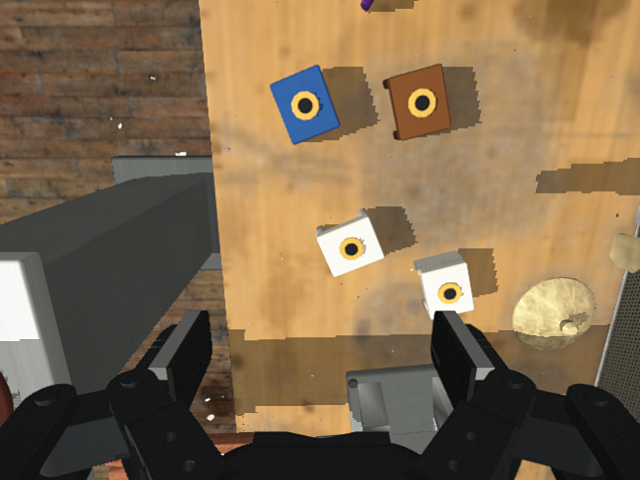

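```bash
cat > an.py <<'E'
from h import *
from scipy.optimize import least_squares
def shaft(f,x0=None):
    S=np.load(f); P=S["P"]; im=S["im"].astype(int)
    b,g,r=im[...,0],im[...,1],im[...,2]
    near=np.linalg.norm(P[...,:2]-[.50,-.01],axis=-1)<.13
    dark=(im.max(-1)<110)&near&(P[...,2]>.045)&(P[...,2]<.1)&(P[...,1]>-.06)&(P[...,1]<.04)
    return S,P,im,near,dark,(r>100)&(r>2*g)&(r>2*b)&near&(P[...,2]>.05)
E
python3 - <<'E'
from an import *
S,P,im,near,dark,red=shaft("w1.npz")
print(dark.sum(),red.sum())
print("red",np.round(np.nanmedian(P[red],0),4),np.nanpercentile(P[red],[5,95],axis=0).round(3))
# grip pixels region & barrel
v,u=np.mgrid[0:480,0:640]
for nm,(u0,u1,v0,v1) in dict(grip=(250,303,276,322),shaft=(315,455,265,308)).items():
    m=(u>=u0)&(u<u1)&(v>=v0)&(v<v1)&(P[...,2]>.05)&(P[...,2]<.1); q=P[m]
    print(nm,len(q),np.nanpercentile(q,[1,50,99],axis=0).round(4).tolist())
    rad=.018 if nm=="grip" else .015
    if nm=="shaft": q=q[(q[:,0]>.56)|(q[:,0]<.49)]
    def f(p): # y=p0+p1*(x-.5), z=p2
        dd=np.array([1,p[1],0]);dd/=np.linalg.norm(dd)
        w=q-[.5,p[0],p[2]]; return np.linalg.norm(w-np.outer(w@dd,dd),axis=1)-rad
    s=least_squares(f,[0,0,.068],loss="soft_l1",f_scale=.001); print(s.x.round(4),np.abs(s.fun).mean())
# axis profile in the middle of shaft: slices
m=(u>=345)&(u<408)&(v>=262)&(v<312)
for vv in range(262,312,3):
    print(vv,im[vv,365:385].mean((0,1)).round(),np.nanmedian(P[vv,365:385],0).round(4))
# red block on bench
print("handle",P[330,215].round(3),P[335,120].round(3),P[310,205].round(3),"fileish",P[430,230].round(3))
# blue
S=np.load("w2.npz");P=S["P"];im=S["im"].astype(int)
bl=(im[...,0]>100)&(im[...,0]>1.8*im[...,2])&(P[...,2]>.0)
n,l,st,c=cv2.connectedComponentsWithStats(bl.astype(np.uint8)); print(st[:5],c[:5])
k=1+np.argmax(st[1:,4]); q=P[l==k]; print(np.nanpercentile(q,[2,50,98],axis=0).round(4))
t=q[np.abs(q[:,2]-np.nanpercentile(q[:,2],75))<.006]; print(cv2.minAreaRect(((t[:,:2])*1000).astype(np.float32)))
hull=cv2.approxPolyDP(cv2.convexHull((t[:,:2]*1000).astype(np.float32)),4,True); print(hull.reshape(-1,2).round(1).tolist())
big=cv2.resize(S["im"][45:165,240:370],None,fx=3,fy=3,interpolation=cv2.INTER_CUBIC)
S1=np.load("w1.npz"); b2=cv2.resize(S1["im"][240:345,230:470],None,fx=3,fy=3,interpolation=cv2.INTER_CUBIC)
c=np.zeros((680,720,3),np.uint8); c[:360,:390]=big; c[362:677,:720]=b2; cv2.imwrite("pics/crop.png",cv2.resize(c[:,:],(635,600)))
E
```

```text
11037 101
red [0.4627 0.0018 0.0713] [[ 0.443 -0.     0.07 ]
 [ 0.483  0.004  0.072]]
grip 2335 [[0.444, -0.0307, 0.0669], [0.4644, -0.0087, 0.0834], [0.4854, 0.0035, 0.0874]]
[-0.0127  0.0964  0.0683] 0.0005398375874978182
shaft 5309 [[0.4963, -0.0247, 0.0572], [0.5529, -0.0018, 0.0806], [0.6033, 0.0136, 0.0852]]
[-0.025   0.2362  0.0686] 0.0014109317740361384
262 102.0 [ 0.5516 -0.0069  0.0126]
265 102.0 [ 0.5518 -0.0101  0.0123]
268 103.0 [ 0.552  -0.0132  0.0123]
271 103.0 [ 0.552  -0.0164  0.0121]
274 103.0 [0.5453 0.0008 0.0593]
277 103.0 [5.444e-01 4.000e-04 6.460e-02]
280 104.0 [5.437e-01 3.000e-04 7.030e-02]
283 103.0 [ 5.431e-01 -1.000e-04  7.540e-02]
286 106.0 [ 5.424e-01 -3.000e-04  8.040e-02]
289 50.0 [ 0.5424 -0.0023  0.0818]
292 65.0 [ 0.5423 -0.0044  0.0827]
295 65.0 [ 0.5423 -0.0068  0.0832]
298 68.0 [ 0.5425 -0.0094  0.0833]
301 66.0 [ 0.5426 -0.0123  0.0826]
304 60.0 [ 0.543  -0.0158  0.0811]
307 104.0 [ 5.556e-01 -6.170e-02  4.000e-04]
310 147.0 [ 5.557e-01 -6.520e-02  3.000e-04]
handle [ 0.394 -0.076  0.021] [ 0.297 -0.083  0.019] [0.458 0.06  0.23 ] fileish [ 0.395 -0.217  0.005]
[[     0      0    640    480 304584]
 [   270     65     70     79   2616]] [[319.62426129 240.66077667]
 [305.03211009 104.34938838]]
[[0.4152 0.2797 0.0328]
 [0.4386 0.3058 0.0343]
 [0.4613 0.33   0.0359]]
((438.32666015625, 304.5697021484375), (40.60417556762695, 48.804840087890625), 21.237939834594727)
[[465.5, 289.70001220703125], [447.8999938964844, 334.20001220703125], [410.8999938964844, 319.20001220703125], [428.0, 275.70001220703125]]
```

View pics/crop.png

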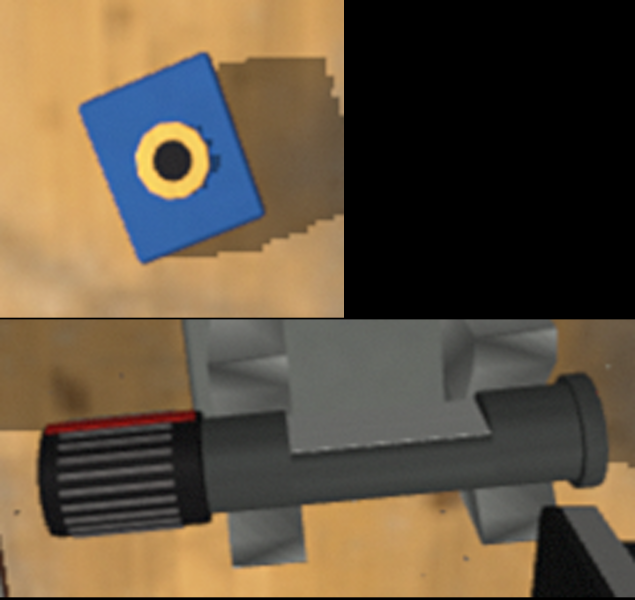

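```bash
cat >> h.py <<'E'
YAW=np.arctan(.0964)
def axis_pt(x): return np.array([x,-.0127+.0964*(x-.5),.068])
def Q(a): # tool leaning left by a deg about the shaft axis, tool x toward robot
    return R.from_euler("z",YAW)*R.from_euler("x",-a,degrees=True)*R.from_euler("z",180,degrees=True)*R.from_euler("x",180,degrees=True)
def tcp(a,back=0,x=.461,d=.011): return axis_pt(x)+Q(a).apply([0,0,d-back])
def roll(a0,a1,n=9,force=30):
    manip.move_straight(tcp(a0,.07),Q(a0).as_quat()) if np.linalg.norm(manip.get_position()-tcp(a0,.07))>.002 else None
    manip.move_gripper(.06); manip.move_straight(tcp(a0),speed=.06)
    print("at",manip.get_position(),manip.get_wrist_force().round(1) if hasattr(manip.get_wrist_force(),'round') else manip.get_wrist_force())
    manip.move_gripper(.03,force); print("gap",manip.get_finger_gap(),np.round(manip.get_wrist_force(),1))
    for a in np.linspace(a0,a1,n+1)[1:]:
        manip.move_straight(tcp(a),Q(a).as_quat(),speed=.004)
    print("rolled",np.round(manip.get_wrist_force(),1),np.round(manip.get_joint_pos(),2),manip.get_time())
    manip.move_gripper(.06); manip.move_straight(tcp(a1,.08),speed=.1)
E
python3 - <<'E'
from h import *
for a in (44,0,-43):
  j=ik(tcp(a,.07),Q(a).as_quat()); k=ik(tcp(a),Q(a).as_quat()); print(a,tcp(a).round(3),j is not None and np.round(j,2),k is not None and np.round(k,2))
manip.move_pose(tcp(44,.12),Q(44).as_quat())
print(np.round(manip.get_joint_pos(),2),manip.get_time())
for a in (44,20,0,-20,-43):
  k=ik(tcp(a),Q(a).as_quat()); print(a,k is not None and np.round(k,2))
E
```

```text
44 [ 0.462 -0.024  0.06 ] [-0.08  0.82 -0.71  2.05  1.1   1.39  0.13] [-0.04  0.89 -0.62  2.11  1.23  1.29  0.08]
0 [ 0.461 -0.016  0.057] [ 0.62  0.68 -0.97  2.06  0.79  0.82  0.83] [ 0.53  0.78 -0.84  2.12  0.96  0.69  0.69]
-43 [ 0.46  -0.009  0.06 ] [ 1.12  1.15 -1.26  1.88  0.4   0.92  1.47] [ 1.02  1.17 -1.16  1.97  0.43  0.73  1.46]
[-0.1   0.78 -0.77  1.99  1.02  1.47  0.17] 5.1
44 [-0.01  0.91 -0.67  2.1   1.24  1.33  0.06]
20 [ 0.31  0.82 -0.84  2.13  1.2   1.01  0.3 ]
0 [ 0.6   0.84 -0.98  2.12  1.06  0.8   0.59]
-20 [ 0.87  1.   -1.16  2.06  0.85  0.74  0.93]
-43 [ 1.05  1.23 -1.24  1.97  0.55  0.78  1.34]
```

Run:
```python
from h import *
roll(44,-43)
q=(R.from_euler("z",90,degrees=True)*R.from_euler("x",180,degrees=True)).as_quat()
manip.move_pose([.52,-.03,.20],q)
im,d,i=look("wrist"); np.savez("w3.npz",im=im,P=cloud(d,i)); cv2.imwrite("pics/w3.png",im)
print(manip.get_time())
```

```text
at [ 0.46194349 -0.02360214  0.06028774] [-0.1 -0.3 -0.3]
gap 0.03465162736932349 [-0.8  0.2  3. ]
rolled [ 0.5 -2.9  3.4] [ 1.06  1.28 -1.31  1.97  0.63  0.82  1.25] 13.1583
16.0333
```

View pics/w3.png

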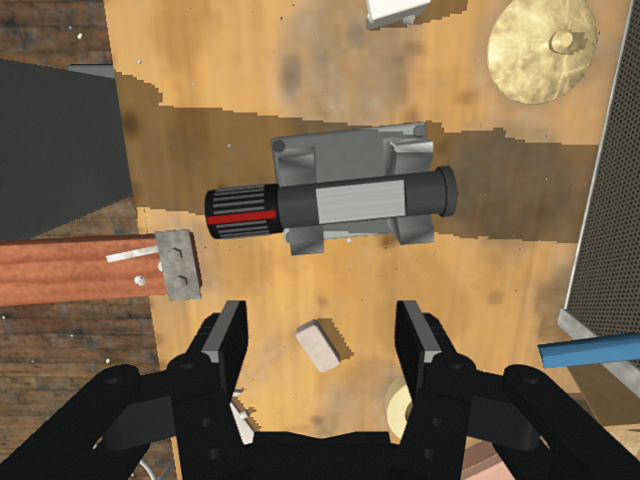

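```bash
cat > meas.py <<'E'
from h import *
def meas(f,fl,box=None):
    S=np.load(f);P=S["P"];im=S["im"].astype(int)
    m=(im.min(-1)>120)&(np.abs(P[...,2]-.076)<.008)&(np.hypot(P[...,0]-.545,P[...,1]+.008)<.06)
    n,l,st,c=cv2.connectedComponentsWithStats(m.astype(np.uint8)); k=1+np.argmax(st[1:,4])
    m=l==k; print("flat px",st[k],c[k])
    q=P[cv2.erode(m.astype(np.uint8),np.ones((3,3)))>0]; q=q[np.isfinite(q).all(1)]
    A=np.c_[q[:,:2]-q[:,:2].mean(0),np.ones(len(q))]; s=np.linalg.lstsq(A,q[:,2],rcond=None)[0]
    e=np.array([np.cos(YAW),np.sin(YAW)]);t=np.array([-e[1],e[0]])
    print("flat centre",q.mean(0).round(4),"slope along, across deg (+:right side low...)",np.degrees(s[:2]@e).round(2),np.degrees(s[:2]@t).round(2))
    mr=cv2.minAreaRect((P[m][:,:2]*1000).astype(np.float32)); print(mr)
    b=P[(np.abs(P[...,2])<.006)&(np.hypot(P[...,0]-.53,P[...,1]-.03)<.17)]
    A=np.c_[b[:,:2],np.ones(len(b))]; sb=np.linalg.lstsq(A,b[:,2],rcond=None)[0]; print("bench slope",np.degrees(sb[:2]@e).round(2),np.degrees(sb[:2]@t).round(2),"z",np.median(b[:,2]).round(4))
    d=(im.max(-1)<110)&(P[...,2]>.068)&(P[...,2]<.1)&(np.abs(P[...,1]+.01)<.04)&(P[...,0]<.61)&(P[...,0]>.43)
    for nm,x0,x1,rad in (("grip",.445,.482,.018),("ends",.497,.512,.015),("far",.579,.589,.015)):
        q=P[d&(P[...,0]>x0)&(P[...,0]<x1)]
        xm=q[:,0].mean()
        def f(p):
            w=q-[xm,p[0],p[1]]; dd=np.r_[e,0]; return np.linalg.norm(w-np.outer(w@dd,dd),axis=1)-rad
        from scipy.optimize import least_squares
        r=least_squares(f,[-.01,.068],loss="soft_l1",f_scale=.001); print(nm,len(q),xm.round(4),r.x.round(4),"model y",axis_pt(xm)[1].round(4))
    r=(im[...,2]>90)&(im[...,2]>2*im[...,1])&(P[...,2]>.06)&(P[...,0]>.44)&(P[...,0]<.5)
    q=P[r];xm=np.median(q[:,0]); print("red",np.median(q,0).round(4), "angle left deg",np.degrees(np.arctan2(np.median(q[:,1])-axis_pt(xm)[1],.018)))
E
python3 - <<'E'
from meas import *
meas("w3.npz",0)
E
```

```text
flat px [ 316  180   89   44 3059] [360.56652501 201.40993789]
flat centre [ 0.5466 -0.0077  0.0766] slope along, across deg (+:right side low...) 0.0 -1.24
((546.3594360351562, -7.8681793212890625), (59.906375885009766, 25.13735008239746), 5.78634786605835)
bench slope 0.02 0.09 z 0.0005
grip 2375 0.4637 [-0.0163  0.0685] model y -0.0162
ends 1746 0.5046 [-0.0118  0.0685] model y -0.0123
far 1093 0.584 [-0.0044  0.0686] model y -0.0046
red [ 0.4658 -0.0159  0.087 ] angle left deg 0.26485801148112786
```

Run:
```python
from h import *
def D(yaw): return (R.from_euler("z",yaw,degrees=True)*R.from_euler("x",180,degrees=True)).as_quat()
y0=180+21.; y1=180+5.6; g=np.array([.4385,.3046])
manip.move_gripper(.08)
manip.move_pose([*g,.12],D(y0)); print(np.round(manip.get_joint_pos(),2))
k=ik([.5464,-.0078,.07],D(y1)); print(k is not None and np.round(k,2))
if k is None: raise SystemExit
print(manip.move_straight([*g,.014],speed=.08,force_limit=8))
manip.move_gripper(.04,40); print("gap",manip.get_finger_gap(),manip.get_position())
manip.move_straight([*g,.16],speed=.12); print("gap",manip.get_finger_gap())
manip.move_pose([.5464,-.0078,.14],D(y1)); print(np.round(manip.get_position(),4),np.round(manip.get_wrist_force(),1))
im,d,i=look("wrist"); np.savez("w4.npz",im=im,P=cloud(d,i)); cv2.imwrite("pics/w4.png",im)
print(proj([[.5464,-.0078,.076]],i),manip.get_time())
```

```text
[-0.11  0.74 -0.87  1.88  0.74  0.88  0.58]
[ 0.45  0.82 -0.78  1.88  0.8   0.8   0.89]
False
gap 0.049208359721191405 [0.43874225 0.30484105 0.01448991]
gap 0.049781644297015946
[ 0.5463 -0.0053  0.1404] [ 0.4  0.8 -0.8]
[[316.27150759 262.66125428]] 22.2167
```

View pics/w4.png

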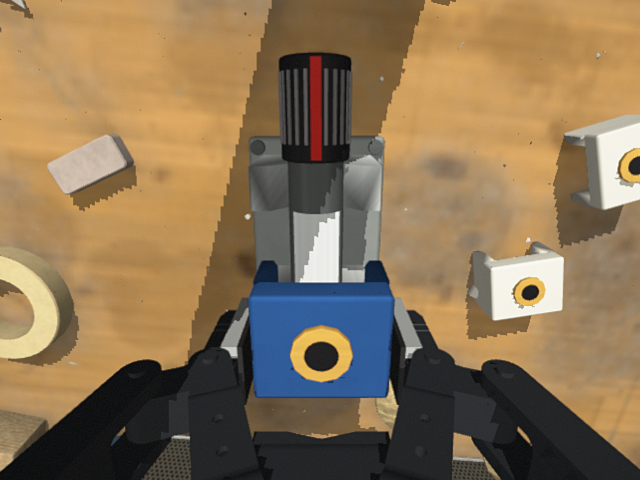

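Run:
```python
from h import *
print(np.round(manip.get_position(),4))
manip.move_straight([.5464,-.0078,.105],speed=.06); manip.dwell(.3); p=np.array(manip.get_position()); print(p.round(4))
P=[.5464*2-p[0],-.0078*2-p[1]] if np.hypot(p[0]-.5464,p[1]+.0078)<.004 else [.5464,-.0078]
print(manip.move_straight([*P,.0685],speed=.03,force_limit=8)); print(np.round(manip.get_position(),4),np.round(manip.get_wrist_force(),1))
print(manip.get_time())
```

```text
[ 0.5464 -0.005   0.1405]
[ 0.5466 -0.0078  0.1053]
True
[ 0.5461 -0.0079  0.0706] [-0.4  0.6  5.3]
24.3167
```

Run:
```python
from h import *
manip.move_gripper(.062); manip.dwell(.2)
p=manip.get_position(); manip.move_straight([p[0],p[1],.2],speed=.1)
q=(R.from_euler("z",90,degrees=True)*R.from_euler("x",180,degrees=True)).as_quat()
manip.move_pose([.52,-.03,.20],q); manip.dwell(.3)
im,d,i=look("wrist"); P=cloud(d,i); cv2.imwrite("pics/w5.png",im)
im=im.astype(int); m=(im[...,0]>80)&(im[...,0]>1.8*im[...,2])&(P[...,2]>.08)&(np.hypot(P[...,0]-.546,P[...,1]+.008)<.05)
t=P[m]; t=t[np.abs(t[:,2]-.09)<.006]
A=np.c_[t[:,:2]-t[:,:2].mean(0),np.ones(len(t))]; s=np.linalg.lstsq(A,t[:,2],rcond=None)[0]
print("top z (expect .090)",s[2].round(4),"tilt deg",np.degrees(s[:2]).round(2),cv2.minAreaRect((t[:,:2]*1000).astype(np.float32)))
f=(im.min(-1)>120)&(np.abs(P[...,2]-.076)<.006)&(np.hypot(P[...,0]-.546,P[...,1]+.008)<.05)
t=P[f]; 
if len(t)>20:
    A=np.c_[t[:,:2]-t[:,:2].mean(0),np.ones(len(t))]; s=np.linalg.lstsq(A,t[:,2],rcond=None)[0]; print("flat",len(t),s[2],np.degrees(s[:2]))
r=(im[...,2]>90)&(im[...,2]>2*im[...,1])&(P[...,2]>.06)&(P[...,0]>.44)&(P[...,0]<.5)
print("red",np.median(P[r],0).round(4),manip.get_time())
```

```text
top z (expect .090) 0.0903 tilt deg [-0.04 -1.16] ((545.6124877929688, -7.430879592895508), (41.233917236328125, 49.20658493041992), 5.8265061378479)
flat 987 0.07579366232016353 [ 0.37297001 -5.02392991]
red [ 0.466  -0.0159  0.0869] 27.825
```

View pics/w5.png

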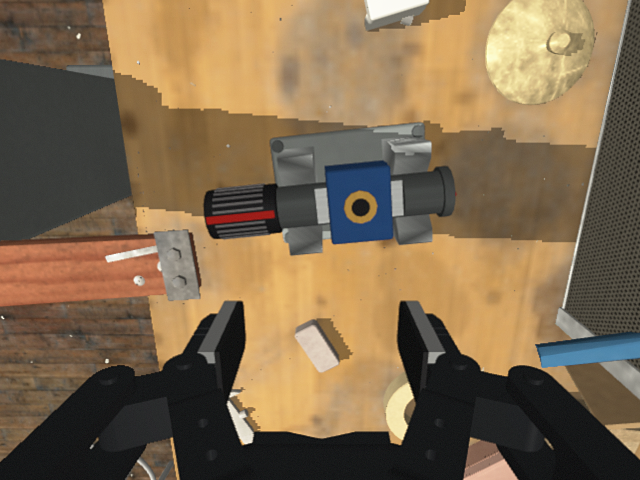

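```bash
python3 -c "
from station import finish_job; print(finish_job())"
```

```text
the job is handed in; nothing more can be done
None
```

I rolled the shaft about 87° by its grip in a single turn and let go. I then lifted the blue guide and set it over the shaft until it touched down, released it, backed the arm off and handed in the job at about 28 s of the 72 s allowed. No verdict was reported.

| Check | Measured | Needed |
|---|---|---|
| Flat off level, before the guide went on | 1.2° | about 8° |
| Guide top height | 90.3 mm | 90 mm when seated |
| Guide tilt | 1.2° | 7° |
| Guide out of line with the shaft | under 1° | 11° |
| Guide distance from the shaft's middle | about 1 mm | 14 mm |
| Red line on the grip | did not move when the guide was placed | – |

- **Disagreeing check:** a last plane fit to the bits of flat showing beside the guide gave a 5° tilt. I put this down to vee-plate and edge pixels getting into the fit, because the guide top and the red line both show about 1° or no change. I did not re-measure it.
- **Bystanders:** the rubber block looks unmoved in the last picture. I did not measure where the file ended up, but the arm did not work near it.

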